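# Transfer a row of reagent containers to the steel tray in reverse order

### The job

Move the four containers from the white tray into the grey steel tray so that their row is reversed: the one that stands nearest the white tray's handle goes into the compartment farthest from the grey tray's handle, and so on, until the one farthest from the white handle stands next to the grey one. Each must stand upright on the floor of its own compartment, let go and at rest.

Things in the scene. Friction and masses are not known exactly. Their poses are not given: they have to be found in the camera images.
- white_tray: Source tray, white plastic, fixed; 308 mm long (y), 80 wide (x), rim and partitions 16 high and 4 thick. White loop handle sticks out 34 mm at the +y end (robot's left). Four compartments 72 x 72 mm inside, centres y = 114, 38, -38, -114 mm (handle end first), x = 0, floor 4 mm above the origin, a black rubber mat in each. Origin: centre of underside.
- steel_tray: Destination tray, grey-painted steel, fixed, empty, no mats; dark loop handle at the +y end (robot's left). Sizes as the white tray: compartments 72 x 72 mm inside, centres y = 114, 38, -38, -114 mm (handle end first), x = 0, floor 4 mm above the origin, rim 16 mm. Either tray may be the nearer; both lie roughly left-right. Origin: centre of underside.
- bottle: Reagent bottle, white plastic with a green screw cap, the largest of the four: body 55 mm in diameter, round, straight up to 75 mm, 121 mm tall in all, cap 35 mm in diameter and 20 mm high; 0.2 kg. Stands upright on a mat in the white tray at the start, in any of the four compartments. Loose; origin: centre of its underside, z up.
- dropper: Small round white bottle with a white cap: body 27 mm in diameter, straight up to about 48 mm, cap 21 mm in diameter from 58 mm to the top at 72 mm; 0.03 kg. Stands upright on a mat in the white tray at the start, in any of the four compartments. Loose; origin: centre of its underside, z up.
- canister: Plain round aluminium canister: 42 mm in diameter, its lid (the top 18 mm) 44 mm, 70 mm tall, flat top; lid and body are one piece; 0.12 kg. Stands upright on a mat in the white tray at the start, in any of the four compartments. Loose; origin: centre of its underside, z up.
- flask: Square amber glass bottle 38 x 38 mm, 66 mm high to the shoulder, with a round black ribbed cap 29 mm in diameter from 73 to 91 mm, 91 mm tall in all; 0.1 kg. Its x and y axes are square to its sides. Stands upright on a mat in the white tray at the start, in any of the four compartments. Loose; origin: centre of its underside, z up.
- mat_bottle: Black rubber mat, 60 x 60 x 2 mm, fixed in the white tray: the one on which the white bottle stands at the start, so it keeps marking that compartment. All four mats look alike. Origin: centre of its underside.
- mat_dropper: Black rubber mat, 60 x 60 x 2 mm, fixed in the white tray: the one on which the small dropper bottle stands at the start, so it keeps marking that compartment. All four mats look alike. Origin: centre of its underside.
- mat_canister: Black rubber mat, 60 x 60 x 2 mm, fixed in the white tray: the one on which the canister stands at the start, so it keeps marking that compartment. All four mats look alike. Origin: centre of its underside.
- mat_flask: Black rubber mat, 60 x 60 x 2 mm, fixed in the white tray: the one on which the square flask stands at the start, so it keeps marking that compartment. All four mats look alike. Origin: centre of its underside.
Not all that is in view belongs to the job. What is shaped like the flask but purple is not meant. Leave any red look-alike of the mat_flask alone.

How it is judged:
By the outcome, as a careful person would: the job done as asked, in the order asked, and still so for the second after the job is handed in, with the robot touching nothing.
It also fails if it takes over 112 s, if anything falls off the work surface, if the arm or the gripper's body presses on something with over 40 N, if the wrist force passes 120 N, or if a joint passes its speed limit or range.

### The arm

A 6-joint arm with a two-finger parallel gripper is mounted at the origin on a cart in front of the work surface, level with it; the furniture and walls round the work are solid. World frame = base frame: x ahead of the robot, y to its left, z up, the work surface at z = 0. Lengths are in mm, angles in rad, forces in N, time in s.
With the tool pointing down it reaches from about 300 to 775 mm from the base axis. Payload 14.6 kg.
Tool frame: the origin (TCP) lies on the centre line of the jaws, within the pads' length; the fingertips stand 19 mm ahead of it and the grasp point (between the pads) is the TCP (bot.tip_reach is the distance from the TCP to the fingertips, in mm); z points along the fingers, y is the line along which they close (so a half turn about z gives the same grasp; the last joint's range is limited). The gripper opens to 85 mm and grips with 20 to 120 N. Pads are 22 mm wide; open, the fingers measure 114 mm over their backs; the gripper's body (76 mm by 85 mm) begins 54 mm behind the grasp point. The pads swing forward as they close: fully open they stand 13 mm farther back than shut.
Start: joints at [-1.382, 0.3, 1.521, -0, 1.321, -0.067], TCP at [139.154, -532.096, 250.281] pointing down, gripper open.
Joint ranges: [-3.03, 3.03], [-0.79, 2.21], [0.23, 2.52], [-1.04, 4.18], [0, 3.07], [-2.55, 2.55]. Speed limits (rad/s): [2.22, 2.22, 2.57, 3.14, 3.14, 3.14].

### API

Orientations are given as a unit quaternion [w, x, y, z].
In Python, from rig import bot gives the robot as it stands. Calls block until the motion is done:
- bot.move_to(position, orientation): joint-space move of the TCP to a pose.
- bot.servo_line(position, attitude=None, speed=150, until_force=None): straight line of the TCP; attitude=None keeps the orientation; speed is the mean speed in mm/s. With until_force (N) it stops when the force on the tool has changed by that much, and returns True; else False.
- bot.move_joints(angles): joint-space move.
- bot.move_gripper(opening, grip_force=None): finger opening in mm; grip_force is the grip in N (None keeps the last); returns when the fingers have stopped.
- bot.dwell(seconds).
- bot.ik(position, orientation): joint angles nearest the present ones, or None.
- bot.read_state(): the state.
- bot.read_camera(name): name is "scene" or "top"; returns a dict with "image" (480x640x3 uint8, blue, green, red), "depth" (480x640 float32, mm along the optical axis (not along the pixel's ray), 0 where there is no reading), "fovy" (degrees; the focal length in pixels is half the picture's height over the tangent of half this angle, whatever the lens; pixels are square), "cx", "cy" (the principal point, pixels), "eye" and "attitude" of the camera in the world. Camera axes: x right, y down, z forward; pixel columns grow to the right and rows downward; lengths in mm; the calibration is good to about 2 mm. A picture is of the moment at which its call begins.
A pose or a line that the arm cannot do raises bot.MotionError and nothing moves.
- bot.finish_job(): hands the job in; it is judged then, once.
The state is a dict: "clock": time; "joint_positions": joint angles; "qvel": joint speeds; "effort": joint torques, N m; "ee_pos": TCP position; "tool_rot": TCP orientation; "ft_force": force on the tool from outside, world axes, zero at the start; "moment": the same for the moment, N m; "grip_width": finger opening in mm; "grip_force": force on a finger pad.
Only numpy, scipy, OpenCV 4.12 (cv2) and the standard library are available. Lean on these libraries where they do the work, as an engineer would, in place of code of your own. Each camera call takes 0.05 s, during which the arm holds its last target. There are 200 camera calls.

## Working session

There is one attempt and no reset: what is moved stays moved. The work goes in short steps, each a Python script; the robot and the scene stay as the last script left them, time stands still between calls to the robot, and variables do not carry over. Pictures are saved under pics/ and viewed, at most 14 in all, crops included, and the job is handed in when it is done.

```bash
mkdir -p pics; ls
python3 - <<'E'
from rig import bot
import cv2,numpy as np
for n in("top","scene"):
    c=bot.read_camera(n); cv2.imwrite(f"pics/{n}0.png",c["image"]); np.savez(f"{n}0.npz",**c)
    print(n,c["fovy"],c["cx"],c["cy"],c["eye"],c["attitude"],(c["depth"]>0).mean(),c.keys())
print(bot.read_state())
E
```

```text
pics
top 52.88017934128416 317.83758966246546 240.6581050749532 [413.91612192  17.49044159 921.33284471] [ 0.05312952 -0.70005755  0.71111043 -0.0376648 ] 0.9960677083333334 dict_keys(['image', 'depth', 'fovy', 'cx', 'cy', 'eye', 'attitude'])
scene 57.44366145464168 322.17790808794416 243.60684540688914 [ 191.87022398 -400.06149548  696.37362692] [-0.32219325  0.8868028  -0.30774874  0.12273144] 0.995986328125 dict_keys(['image', 'depth', 'fovy', 'cx', 'cy', 'eye', 'attitude'])
{'clock': 0.1, 'joint_positions': array([-1.38156794e+00,  3.00419878e-01,  1.52154583e+00,  1.46498684e-05,
        1.32070069e+00, -6.66321130e-02]), 'qvel': array([-0.00207239, -0.00019459, -0.00111339,  0.00098271,  0.00020868,
        0.00057421]), 'effort': array([ 1.49075171e-03, -5.44375956e+01, -3.62371588e+01, -1.04851040e-04,
        3.03790948e-03, -9.75463763e-06]), 'ee_pos': array([ 139.13847632, -531.90330658,  249.76431422]), 'tool_rot': array([-5.36296050e-04,  9.91828169e-01,  1.27579761e-01, -2.58057604e-05]), 'ft_force': array([0.13601036, 0.60247061, 1.04656358]), 'moment': array([ 0.02845378, -0.01855051,  0.00218689]), 'grip_force': 0.0, 'grip_width': 85.55091727868418}
```

```bash
sleep 1
```

```text
(no output)
```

View pics/top0.png

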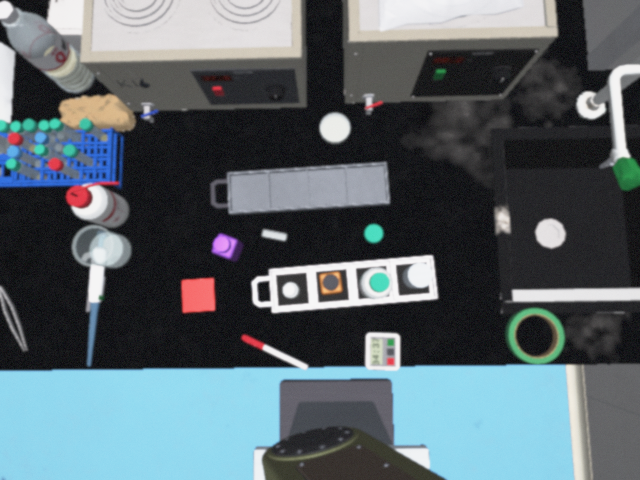

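View pics/scene0.png

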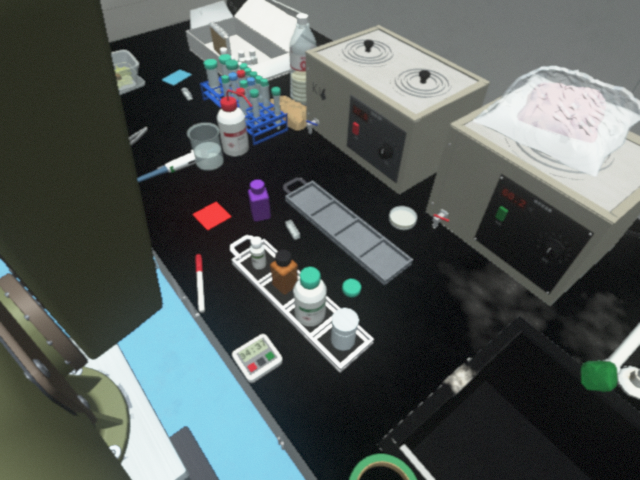

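Top view: the white tray runs from its handle (262,291) to col 436. From the handle the order is dropper (291,290), flask (331,283), bottle (376,282), canister (416,275). The steel tray is behind it at (228–389, 165–213), with its handle at (218,193).

```bash
cat > h.py <<'E'
import numpy as np,cv2
from scipy.spatial.transform import Rotation as R
def setup(c):
    f=240/np.tan(np.radians(float(c["fovy"])/2)); q=np.array(c["attitude"])
    return f,R.from_quat(q,scalar_first=True).as_matrix(),np.array(c["eye"]),float(c["cx"]),float(c["cy"])
def ray(c,uv,z):
    f,M,e,cx,cy=setup(c); uv=np.atleast_2d(uv).astype(float)
    d=np.c_[(uv[:,0]-cx)/f,(uv[:,1]-cy)/f,np.ones(len(uv))]@M.T
    return e+d*((z-e[2])/d[:,2])[:,None]
def cloud(c):
    f,M,e,cx,cy=setup(c); v,u=np.mgrid[:480,:640]; d=c["depth"]
    return np.stack([(u-cx)/f*d,(v-cy)/f*d,d],-1)@M.T+e
E
python3 - <<'E'
from h import *
np.set_printoptions(precision=1,suppress=True)
for n in("top","scene"):
    c=np.load(n+"0.npz"); P=cloud(c); im=c["image"].astype(int); hsv=cv2.cvtColor(c["image"],cv2.COLOR_BGR2HSV)
    print(n)
    if n=="top":
        for k,uv in dict(table=(200,230),table2=(450,230),dial=(291,290),fl=(331,283),bo=(378,282),ca=(420,273),hpfront=(250,107),hptop=(250,60),hp2=(440,106),hp2t=(440,20),bottleL=(80,195),purple=(227,245),tap=(370,100),tap2=(148,110),cap=(373,233),dish=(335,128),sinkL=(500,180),faucet=(625,170)).items():
            print(k,P[uv[1],uv[0]])
        regs=dict(white=(slice(245,320),slice(268,445)),steel=(slice(155,222),slice(227,400)))
        for k,(a,b) in regs.items():
            sub=hsv[a,b]
            m=((sub[...,2]>190)&(sub[...,1]<40)) if k=="white" else (sub[...,2]>75)&(sub[...,1]<80)
            m=cv2.morphologyEx(m.astype(np.uint8),cv2.MORPH_OPEN,np.ones((2,2)))
            n_,l,s,_=cv2.connectedComponentsWithStats(m); i=1+np.argmax(s[1:,4])
            vv,uu=np.nonzero(l==i); q=P[a,b][l==i]; print(k,s[i],"z pct",np.percentile(q[:,2],[5,25,50,75,95]))
            W=ray(c,np.c_[uu+b.start,vv+a.start],16)[:,:2].astype(np.float32)
            r=cv2.minAreaRect(W); print(r,cv2.boxPoints(r))
    # object cloud
    sel=(P[...,2]>30)&(P[...,2]<140)
    for nm,lo,hi in(("all",60,140),):
        pass
    np.save(n+"P.npy",P)
E
```

```text
top
table [557.9 265.4  -0.2]
table2 [ 549.3 -216.9    0.8]
dial [437.2  83.1  79.1]
fl [447.5  13.4  96.9]
bo [446.8 -63.4 126.6]
ca [ 463.4 -141.9   76.5]
hpfront [798.9 166.4  15.3]
hptop [799.  136.5 199.3]
hp2 [ 799.5 -210.1   -2.3]
hp2t [ 811.6 -147.6  275.5]
bottleL [599.3 431.7 137.7]
purple [516.4 193.1  91.1]
tap [794.7 -66.9  45.1]
tap2 [784.3 356.7  46.7]
cap [544.2 -68.2  13.8]
dish [753.7  -0.2  11.2]
sinkL [ 644.8 -317.     3.4]
faucet [ 606.2 -431.7  203.6]
white [   0   12  170   57 4194] z pct [-0.1  3.7  6.7 16.8 95.8]
((446.97314453125, -24.67779541015625), (80.94811248779297, 316.29840087890625), 3.985384941101074) [[ 395.6  130.3]
 [ 417.6 -185.3]
 [ 498.3 -179.6]
 [ 476.4  135.9]]
steel [   0    7  164   54 7043] z pct [ 0.7  3.   4.4  6.3 16.2]
((632.2197265625, 54.04527282714844), (85.04710388183594, 314.3246154785156), 2.6477160453796387) [[ 582.5  209.1]
 [ 597.  -104.9]
 [ 682.  -101. ]
 [ 667.4  213. ]]
scene
```

Run:
```python
from h import *
np.set_printoptions(precision=1,suppress=True)
c=np.load("top0.npz"); P=cloud(c)
box=lambda x0,x1,y0,y1,z0,z1:(P[...,0]>x0)&(P[...,0]<x1)&(P[...,1]>y0)&(P[...,1]<y1)&(P[...,2]>z0)&(P[...,2]<z1)
for k,b,in dict(white=(385,510,-195,142,12,20),steel=(570,695,-115,221,12,20)).items():
    m=box(*b); u=np.argwhere(m)[:,::-1]; W=ray(c,u,16)[:,:2].astype(np.float32)
    r=cv2.minAreaRect(W); print(k,m.sum(),r)
    # robust end/side lines in tray frame
    a=np.radians(r[2] if r[1][1]>r[1][0] else r[2]-90); t=W-np.array(r[0])
    L=t@[np.cos(a),np.sin(a)],t@[-np.sin(a),np.cos(a)]
    print(np.percentile(L[0],[1,3,97,99]),np.percentile(L[1],[.5,2,98,99.5]))
for k,b,z in(("dropper",(415,460,60,105,72,84),78),("flask",(425,475,-10,35,90,103),97),("bottle",(425,475,-85,-40,120,132),127),("canister",(425,490,-165,-110,70,82),76),("flaskshoulder",(415,485,-20,48,62,80),72)):
    m=box(*b); u=np.argwhere(m)[:,::-1]; W=ray(c,u,z)[:,:2].astype(np.float32)
    print(k,m.sum(),np.median(P[m][:,2]),cv2.minEnclosingCircle(W),(W.min(0)+W.max(0))/2,W.max(0)-W.min(0),cv2.minAreaRect(W))
S=np.load("scene0.npz")
cv2.imwrite("pics/topcrop.png",cv2.resize(c["image"][250:320,250:445],None,fx=4,fy=4,interpolation=cv2.INTER_CUBIC))
cv2.imwrite("pics/scrop.png",cv2.resize(S["image"][225:375,220:390],None,fx=4,fy=4,interpolation=cv2.INTER_CUBIC))
```

```text
white 1199 ((449.17889404296875, -18.523361206054688), (79.88990783691406, 322.4407653808594), 3.991278648376465)
[-39.8 -39.5  39.5  39.8] [-160.9 -160.2  155.2  159.1]
steel 1156 ((634.4486694335938, 61.31568145751953), (80.77791595458984, 318.9491271972656), 2.6406028270721436)
[-40.1 -39.7  40.   40.3] [-159.2 -158.3  152.   157.6]
dropper 102 78.22270395065192 ((438.61749267578125, 87.1962661743164), 10.008462905883789) [439.   87.5] [17.4 19.2] ((439.0140380859375, 87.5057373046875), (19.202783584594727, 17.344022750854492), 89.16264343261719)
flask 215 96.71057652832985 ((449.7943420410156, 15.065483093261719), 14.208939552307129) [449.3  15.1] [27.3 27.3] ((450.1263122558594, 15.087615966796875), (27.338634490966797, 26.667043685913086), 25.651355743408203)
bottle 325 127.12370817788769 ((447.2591247558594, -64.91938018798828), 16.772018432617188) [447.6 -65. ] [31.2 32.8] ((447.60137939453125, -65.00942993164062), (32.703495025634766, 31.03205108642578), 89.1033935546875)
canister 494 75.57540041317753 ((460.96795654296875, -141.00265502929688), 21.941972732543945) [ 460.9 -141.1] [43.6 43.6] ((461.330810546875, -140.64308166503906), (42.463157653808594, 42.33964538574219), 43.39186477661133)
flaskshoulder 238 70.67855870564932 ((449.9842529296875, 15.354493141174316), 23.815126419067383) [449.5  15.1] [40.  38.5] ((449.6263732910156, 15.049577713012695), (37.59303665161133, 37.49718475341797), 7.244437217712402)
```

View pics/topcrop.png

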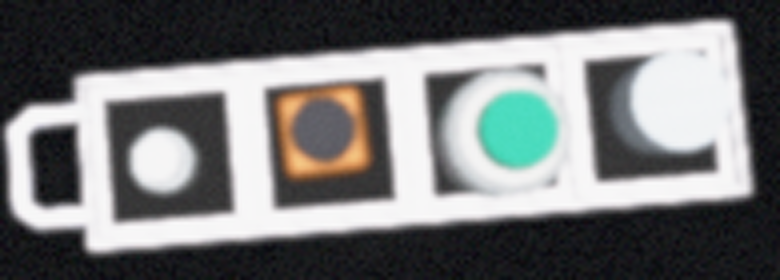

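View pics/scrop.png

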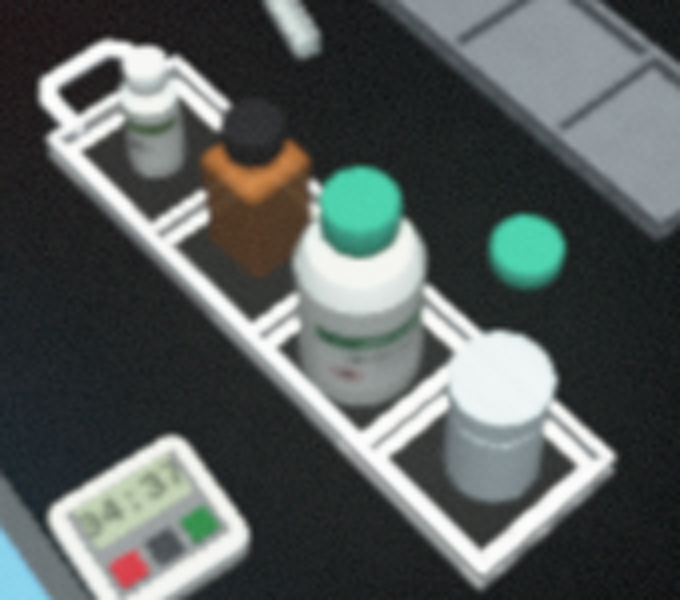

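The crops confirm the order. The flask is turned about 7°, roughly in line with the tray. I'll move the canister first.

```bash
cat > job.py <<'E'
from h import *
from rig import bot
WA,SA=3.99,2.64
SC=np.array([634.7,55.8])
def q(a): h=np.radians(a+90)/2; return [0,np.cos(h),np.sin(h),0]   # tool down, jaws close along angle a (deg)
def slot(y): a=np.radians(SA); return SC+y*np.array([-np.sin(a),np.cos(a)])
def carry(xy,zg,ang,y,grip,lift=135):
    p=np.array(xy); d=slot(y); up=zg+lift
    bot.move_gripper(85)
    bot.move_to([*p,up],q(ang))
    bot.servo_line([*p,zg],speed=150)
    w=bot.move_gripper(0,grip); s=bot.read_state(); print("grip",s["grip_width"],s["grip_force"],s["ee_pos"],s["clock"])
    bot.servo_line([*p,up],speed=150)
    bot.servo_line([*d,up],q(SA),speed=180)
    s=bot.read_state(); print("carried",s["grip_width"],s["clock"])
    bot.servo_line([*d,zg+8],speed=140)
    hit=bot.servo_line([*d,zg-2.5],speed=25,until_force=3)
    s=bot.read_state(); print("down",hit,s["ee_pos"]-[*d,zg])
    bot.move_gripper(min(84,s["grip_width"]+28)); bot.dwell(.2)
    bot.servo_line([*d,up],speed=180)
    print("clock",bot.read_state()["clock"])
E
python3 - <<'E'
from job import *
np.set_printoptions(precision=1,suppress=True)
P=np.load("topP.npy"); m=(P[...,0]>570)&(P[...,0]<695)&(P[...,1]>-115)&(P[...,1]<225)&(P[...,2]>11)&(P[...,2]<20)
t=P[m][:,:2]-SC; a=np.radians(SA); x=t@[np.cos(a),np.sin(a)]; y=t@[-np.sin(a),np.cos(a)]
h,_=np.histogram(y[abs(x)<28],np.arange(-164,165,4)); print(dict((int(-162+4*i),int(v)) for i,v in enumerate(h) if v))
carry((461,-141),62,WA,114,30)
E
```

```text
{-154: 30, -150: 38, -78: 32, -74: 27, -2: 30, 2: 24, 74: 32, 78: 27, 150: 48, 154: 29, 158: 17, 162: 15}
grip 43.250477556987256 29.912162125110626 [ 461.2 -141.1   62.5] 3.675
carried 42.857391515949104 6.8417
down True [ 0.   0.  -1.4]
clock 9.8
```

Run:
```python
from job import *
np.set_printoptions(precision=1,suppress=True)
carry((438.8,87.3),45,WA,-114,20)
carry((449.7,15.1),49,7.2,-38,30)
c=bot.read_camera("scene"); cv2.imwrite("pics/s1.png",c["image"])
```

```text
grip 26.179606069174874 21.181912381471193 [438.9  87.3  45.3] 12.5583
carried 25.535039441733453 15.1333
down True [ 0.   0.  -1.8]
clock 18.1
grip 37.65019934310138 30.71087658405304 [450.   15.1  49.4] 20.8917
carried 37.529442895995714 23.1333
down True [-0.  -0.  -1.7]
clock 26.1
```

View pics/s1.png

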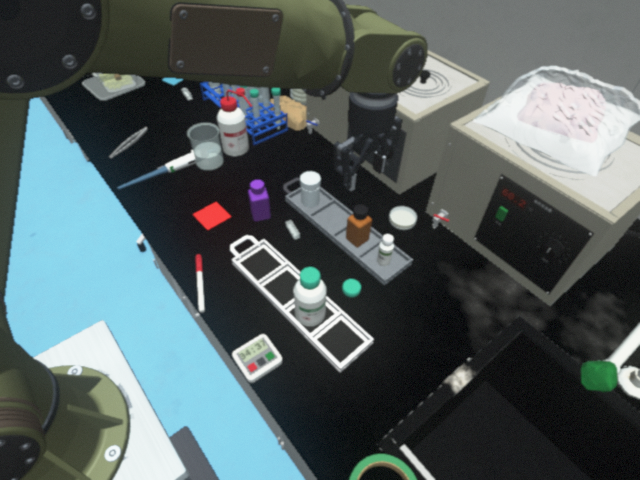

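The canister (310,190), flask (358,227) and dropper (386,250) all stand upright in the right compartments. The bottle (310,297) is still in the white tray, so it goes next.

Run:
```python
from job import *
np.set_printoptions(precision=1,suppress=True)
carry((447.4,-65),77.5,WA,38,40)
bot.move_to([450,-150,300],q(WA)); bot.move_joints([-1.382,0.3,1.521,0,1.321,-0.067]); bot.dwell(.5)
for n in("top","scene"):
    c=bot.read_camera(n); im=c["image"]
    if n=="top":
        P=cloud(c); a=np.radians(SA); 
        for k,y,h in(("can",114,74),("bot",38,125),("fl",-38,95),("dr",-114,76)):
            d=P-[*slot(y),h]; m=(np.hypot(d[...,0],d[...,1])<38)&(abs(d[...,2])<5)
            x=d[m].mean(0); print(k,m.sum(),x,d[m][:,2].std())
    im=im[140:330,190:450] if n=="top" else im[150:350,220:420]
    cv2.imwrite(f"pics/{n}2.png",cv2.resize(im,None,fx=2.9,fy=2.9))
print(bot.read_state()["clock"])
```

```text
grip 52.98856454356014 40.956352923531085 [447.7 -65.1  78.3] 28.775
carried 53.18668023895993 31.3333
down True [ 0.1  0.  -1.1]
clock 34.3
can 446 [-0.8 -1.2 -0.2] 1.5896395253542903
bot 295 [-1.1 -0.7 -0. ] 1.5340476246707584
fl 204 [-0.7 -0.  -0.4] 1.5302466947003148
dr 98 [-0.6  0.   0. ] 1.6675390066015778
37.9083
```

View pics/scene2.png

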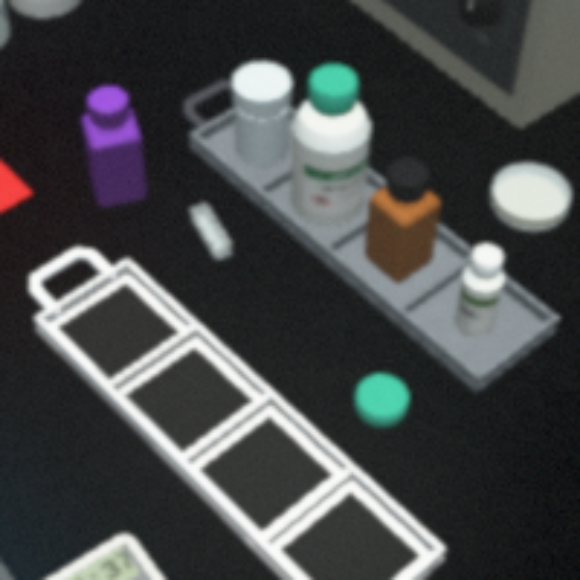

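View pics/top2.png

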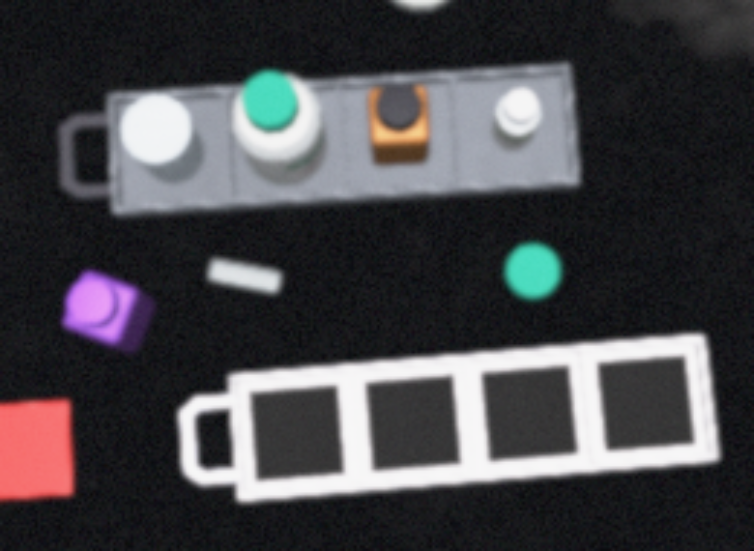

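Both views show the four upright, each in its own compartment: canister by the grey handle, then bottle, flask and dropper. Their tops are within about 1.5 mm of the expected positions.

```bash
python3 -c "
from rig import bot
print(bot.finish_job())"
```

```text
the job is handed in; nothing more can be done
None
```

The four containers now stand upright in the grey tray in reversed order (canister by its handle, then bottle, flask and dropper); I handed the job in at about 38 s of the 112 s allowed.

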